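# Seat a workpiece on its parallels in a machine vise

## Robot

A 7-joint arm with a two-finger parallel gripper is mounted at the origin on a cart in front of the work surface, level with it; the furniture and walls round the work are solid. World frame = base frame: x ahead of the robot, y to its left, z up, the work surface at z = 0. Lengths are in m, angles in rad, forces in N, time in s.
With the tool pointing down it reaches from about 0.425 to 0.875 m from the base axis. Payload 4.7 kg.
Tool frame: the origin (TCP) lies between the finger pads; the fingertips stand 14 mm ahead of it and the grasp point (between the pads) lies 5 mm behind it; z points along the fingers, y is the line along which they close (so a half turn about z gives the same grasp; the last joint's range is limited). The gripper opens to 87 mm and grips with 3 to 60 N. Pads are 19 mm wide; open, the fingers measure 117 mm over their backs; the gripper's body (75 mm by 190 mm) begins 51 mm behind the grasp point.
Start: joints at [1.224, 0.321, -0.07, 1.45, 0.023, 1.371, -0.057], TCP at [0.229, -0.608, 0.237] pointing down, gripper open.
Joint ranges: [-2.86, 2.86], [-0.3, 2.09], [-1.38, 1.24], [0.06, 2.45], [-1.56, 4.7], [0.09, 2.05], [-2.69, 2.69]. Speed limits (rad/s): [2.57, 2.57, 3.14, 3.14, 3.14, 3.14, 3.14].

## Interface

Orientations are given as a rotation vector (axis times angle).
In Python, from bench import ctrl gives the robot as it stands.
- The arm moves only by the tool step_arm, never from a script. Its argument "commands" is a list of rows, each an object with "travel": the shift along the tool's x, y, z in m, a list of three; "turn": the turn, a rotation vector about the tool's x, y, z in degrees, a list of three. A call has 1 to 5 rows; each row is the pose to reach, as a shift and turn from the pose commanded when the call began, along the tool's axes at that moment; what a row does not reach only later rows make up. A row lasts 1/10 s, in which the tool goes at most 50 mm and 8.59 degrees, less where a joint would pass 70% of its speed; a pose out of reach is approached as far as the arm can. A call with a gripper value outside its range is refused whole. "gripper" is the opening, from 0 (shut) to 1 (fully open), set as the call begins (left out, the last holds). The fingers move at their own pace and stop on an object; "force" is the grip in N (left out, the last holds). Time passes only in rows, so rows that repeat a pose let the fingers close. It gives the time, the measured TCP pose, the force, the opening and the grip force at its end, in the units of the state.
- ctrl.get_state(): the state, without advancing time (a new reading comes with each control period).
- ctrl.get_image(name): name is "scene" or "top"; returns the picture (400x640x3 uint8, red, green, blue); there is no depth.
- ctrl.camera_model(name): a dict with "fx", "fy", "cx", "cy" (pixels), "R" (3x3) and "t" (3): a world point X has camera coordinates R X + t. Camera axes: x right, y down, z forward; pixel columns grow to the right and rows downward; lengths in m; the calibration is good to about 2 mm. A picture is of the moment at which its call begins. camera_model takes no time and is no camera call.
- ctrl.close_job(): hands the job in; it is judged then, once.
The state is a dict: "time": time; "joint_positions": joint angles; "qd": joint speeds; "joint_torque": joint torques, N m; "position": TCP position; "tool_rot": TCP orientation; "ft_force": force on the tool from outside, world axes, zero at the start; "torque": the same for the moment, N m; "grip_width": opening from 0.0 (shut) to 1.0 (fully open); "grip_force": force on a finger pad.
Only numpy, scipy, OpenCV 4.12 (cv2) and the standard library are available. Lean on these libraries where they do the work, as an engineer would, in place of code of your own. Each camera call takes 0.05 s, during which the arm holds its last target. There are 200 camera calls.

## Task

The aluminium block is lightly nipped in the blue machine vise but stands a little high and crooked, clear of the two brass parallels below it. Slide the parallel that sticks out of the vise's left side back in until its end is level with the end of the other parallel, then take the orange tamper and tap the block down level with light taps of it, not pressing it with the fingers, until it sits firmly on both parallels and they no longer slide. Finally stand the tamper back upright on the middle of its round cork pad, leaving the parallels level and the bench's scissors, pen and cards where they lie.

Things in the scene. Friction and masses are not known exactly. Their poses are not given: they have to be found in the camera images.
- vise: blue machine vise, fixed. Origin on the table under the middle of the jaw gap; z up, y along the jaws (robot's left), screw and tommy bar to -x (120 mm out, under 64 mm high). Jaws end at y = +-50 mm, faces at x = +-25 mm, outer sides x = -55 and +60 mm, tops 62 mm above the table. Beyond y = +-50 mm there is only free table under the parallels' ends
- vise_bed (a point): middle of the vise bed, 24 mm above the table, which ends with the jaws at y = +-50 mm (vise frame). A rib 23 mm wide and 8 mm high splits it into two lanes, centred at x = -18 and +18 mm, one for each parallel
- parallel_a: loose brass parallel bar, 12 mm wide (x), 120 mm long (y), 20 mm high, 0.15 kg, lying along y in one lane of the vise. Origin: centre of its underside. At the start one is centred in the vise (origin at y = 0 in the vise frame, ends 10 mm past the jaws) and the other 25 to 45 mm farther to +y; it belongs at y = 0 too. Slides freely until the block is tapped down on it
- parallel_b: the other brass parallel, the same as parallel_a
- parallel_a_left_end (a point): centre of the +y end face of parallel_a (12 x 20 mm), 10 mm above its underside
- parallel_b_left_end (a point): centre of the +y end face of parallel_b
- work_left (a point): point on the aluminium block's top face, 30 mm from its middle toward its +y end, a good place to tap. Block: 50 mm (x) by 90 mm (y) by 30 mm high, centred in the vise; seated on the parallels, its top is 74 mm above the table; at the start 5 to 8 mm higher and up to 0.03 rad out of level
- work_right (a point): same, 30 mm from the block's middle toward its -y end. The block only slides up and down and rocks about x; the vise's nip holds it where it is left (about 9 N on top moves it down, up to about 16 N levels it once one end bears)
- tamper_grip (a point): grip point on the tamper's axis, 85 mm above its flat striking face. Orange upright round tool, 122 mm high, about 0.25 kg: head 34 mm in diameter and 26 mm high with a white band, then a waist, then a handle 26 mm in diameter from 60 to 112 mm above the face. Stands on its face on the pad at the start
- tamper: the tamper; origin at the middle of its striking face, z up along its axis
- pad: fixed round cork pad, 80 mm in diameter and 4 mm thick, lying on the table; origin at the centre of its underside
- scissors: bystander: blue-handled scissors, lying on the table
- pen: bystander: white pen lying on the table
- cards: bystander: stack of grey cards on the table, right of the vise. Farther right stand a label printer with its lid up and a toggle clamp: fingertips 0.4 m above the table pass over them

How it is judged:
By the outcome, as a careful person would: the job done as asked, in the order asked, and still so for the second after the job is handed in, with the robot touching nothing.
It also fails if it takes over 72 s, if anything falls off the work surface, if the arm or the gripper's body presses on something with over 40 N, if the wrist force passes 120 N, or if a joint passes its speed limit or range.

## Working session

There is one attempt and no reset: what is moved stays moved. The work goes in short steps, Python scripts to look and compute and a tool call to move; the robot and the scene stay as the last step left them, time stands still between calls to the robot, and variables do not carry over. Pictures are saved under pics/ and viewed, at most 10 in all, crops included, and the job is handed in when it is done.

Besides the shell and the picture viewer there is one more tool, called after ">>>" by a JSON object that holds its "name" and its "arguments", one argument or row to a line. step_arm: Moves the arm, as the interface text tells. Its arguments: {"type":"object","properties":{"commands":{"type":"array"},"gripper":{"type":"number"},"force":{"type":"number"}},"required":["commands"]}

```bash
mkdir -p pics; ls; python3 - <<'E'
from bench import ctrl
import cv2
for n in("scene","top"):
    cv2.imwrite(f"pics/{n}0.png",ctrl.get_image(n)[:,:,::-1]); m=ctrl.camera_model(n); print(n,m)
print(ctrl.get_state())
E
```

```text
pics
scene {'fx': 395.4740626791021, 'fy': 395.4740626791021, 'cx': 321.46637968747393, 'cy': 198.66681763012625, 'R': array([[-0.72811709, -0.68544997, -0.00196064],
       [-0.29965329,  0.32087573, -0.89846907],
       [ 0.61648472, -0.65360317, -0.43903244]]), 't': array([0.32692371, 0.25842091, 0.7911589 ])}
top {'fx': 382.1263694514143, 'fy': 382.1263694514143, 'cx': 327.1357125945367, 'cy': 200.78539679120635, 'R': array([[-0.02794366, -0.99956571, -0.00935606],
       [-0.98287012,  0.02918023, -0.18197485],
       [ 0.18216884,  0.00411075, -0.98325867]]), 't': array([-0.07304116,  0.56274671,  1.1588524 ])}
{'time': 0.1, 'joint_positions': array([ 1.22412345,  0.32175547, -0.0700868 ,  1.45156658,  0.02258701,
        1.37080432, -0.05688141]), 'qd': array([ 2.27765102e-03, -7.35603583e-04, -9.62677320e-04, -4.76059511e-03,
       -1.26057278e-04,  9.55329936e-04, -5.90436481e-05]), 'joint_torque': array([ 1.92442099e-04, -4.92575204e+01, -4.05446040e-01, -3.13398027e+01,
       -6.39443309e-02,  3.95241135e-02,  7.20230173e-05]), 'position': array([ 0.2292397 , -0.60772102,  0.23555978]), 'tool_rot': array([-3.08893087e+00, -5.63398203e-01,  6.16400018e-04]), 'ft_force': array([ 0.17323537, -0.05062842, -0.89349574]), 'torque': array([-0.00094344,  0.0283446 ,  0.01569388]), 'grip_force': 0.0, 'grip_width': 1.001043202093163}
```

View pics/scene0.png

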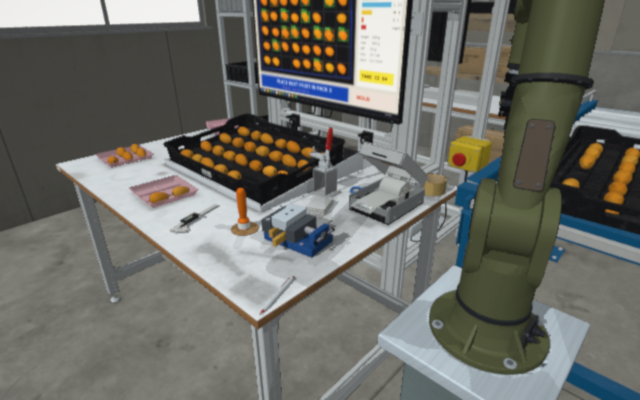

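View pics/top0.png

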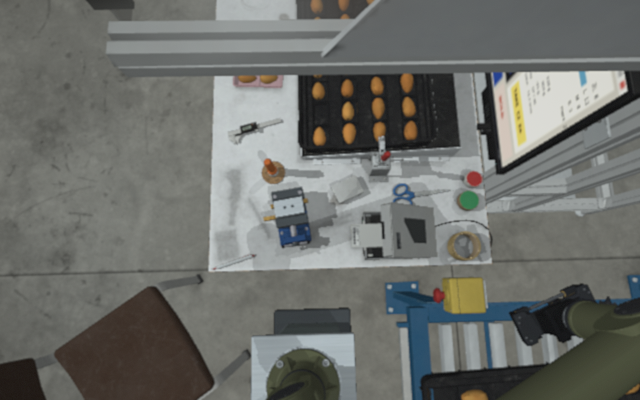

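The top view shows the vise at about (290,210), the tamper at (272,170), the cards at (349,188), and the scissors at (402,193). Next I'll view enlarged crops.

```bash
python3 - <<'E'
import cv2,numpy as np
a=cv2.imread("pics/top0.png")[150:255,240:340]; b=cv2.imread("pics/scene0.png")[180:260,220:345]
a=cv2.resize(a,None,fx=5.5,fy=5.5,interpolation=3)
cv2.imwrite("pics/ca.png",a); cv2.imwrite("pics/cb.png",cv2.resize(b,None,fx=6,fy=6,interpolation=3))
E
cat > h.py <<'E'
import numpy as np, cv2
from bench import ctrl
from scipy.spatial.transform import Rotation as Ro
def ray(n,px,z):
    m=ctrl.camera_model(n);d=m["R"].T@np.array([(px[0]-m["cx"])/m["fx"],(px[1]-m["cy"])/m["fy"],1]);c=-m["R"].T@m["t"]
    return c+d*(z-c[2])/d[2]
def proj(n,X):
    m=ctrl.camera_model(n);p=m["R"]@np.array(X)+m["t"];return np.array([m["fx"]*p[0]/p[2]+m["cx"],m["fy"]*p[1]/p[2]+m["cy"]])
def st():
    s=ctrl.get_state();print(round(s["time"],2),s["position"].round(4),s["tool_rot"].round(3),s["ft_force"].round(1),round(s["grip_width"],3),round(s["grip_force"],1));return s
def shot(n,name,box,f):
    x0,y0,x1,y1=box;im=ctrl.get_image(n)[y0:y1,x0:x1,::-1]
    cv2.imwrite(f"pics/{name}.png",cv2.resize(im,None,fx=f,fy=f,interpolation=3))
def go(P,R=None):
    "tool-frame shift/turn(deg) to world TCP pose"
    s=ctrl.get_state();R0=Ro.from_rotvec(s["tool_rot"]);R1=R0 if R is None else Ro.from_matrix(R)
    print("travel",R0.inv().apply(np.array(P)-s["position"]).round(4),"turn",np.degrees((R0.inv()*R1).as_rotvec()).round(2))
E
```

```text
(no output)
```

View pics/ca.png

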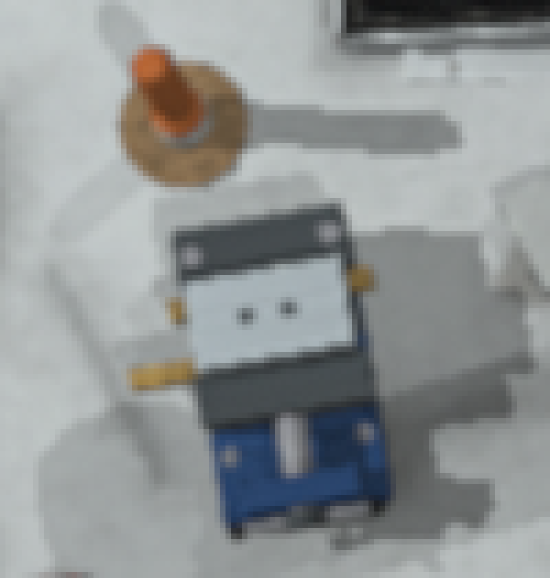

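View pics/cb.png

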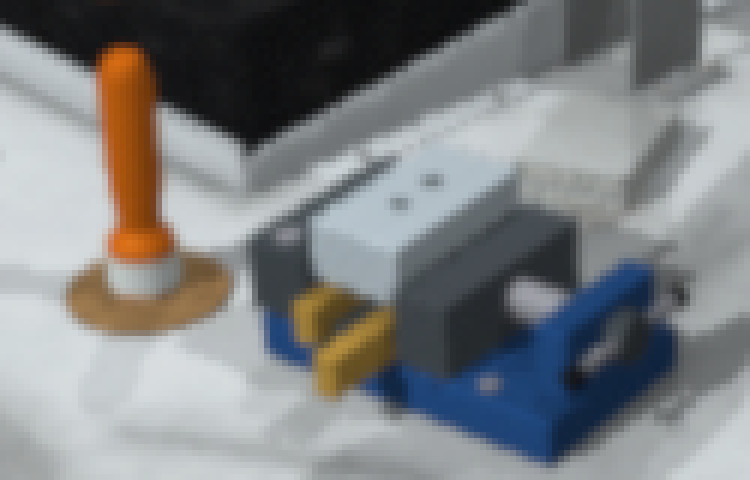

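Crop ca: the pad is centred at about (183,124). The fixed jaw's outer edge runs from (172,232) to (340,204) and the sliding jaw's from (203,428) to (378,400). The near-lane parallel sticks out to (131,378), and the other one's end is at (169,310).

```bash
cat >> h.py <<'E'
def rz(a): c,s=np.cos(a),np.sin(a); return np.array([[c,-s,0],[s,c,0],[0,0,1]])
E
python3 - <<'E'
from h import *
from scipy.optimize import least_squares
u=lambda p:((p[0]+.5)/5.5-.5+240,(p[1]+.5)/5.5-.5+150)
w=lambda p:((p[0]+.5)/6-.5+220,(p[1]+.5)/6-.5+180)
C=[("top",(60,50,62),u((172,232))),("top",(60,-50,62),u((340,204))),("top",(-25,50,62),u((195,380))),("top",(-55,50,62),u((204,428))),("top",(-55,-50,62),u((378,402))),
("scene",(60,50,62),w((250,238))),("scene",(-25,50,62),w((398,293))),("scene",(-55,50,62),w((447,317))),("scene",(-55,-50,62),w((577,217)))]
f=lambda p:np.concatenate([proj(n,rz(p[2])@np.array(v)/1e3+[p[0],p[1],0])-q for n,v,q in C])
r=least_squares(f,[.6,.0,0.]);print(r.x,f(r.x).round(1))
x=r.x
inv=lambda X:(rz(-x[2])@(X-[x[0],x[1],0])*1e3).round(1)
for p in [(131,378),(169,310),(374,278)]: print("par",inv(ray("top",u(p),.044)))
# scene: bar end-face tops (left end)
for p in [(330,352),(305,304)]: print("par scene",inv(ray("scene",w(p),.044)))
print("pad top",ray("top",u((183,124)),.004),"scene",ray("scene",w((149,292)),.004))
print("tamper top", ray("top",u((152,62)),.126), ray("scene",w((128,52)),.122))
for n,p in [("scene",w((312,222))),("scene",w((398,253))),("scene",w((520,180)))]: print("blk",inv(ray(n,p,.080)))
E
```

```text
[0.53901156 0.03016574 0.15420437] [-0.4  0.6  0.3  0.1 -0.4 -0.  -0.5  0.7 -0.4 -0.4 -0.4 -0.5 -0.7 -0.8
  0.3 -1.5  1.1 -0.2]
par [-14.5  87.1  44. ]
par [20.8 59.4 44. ]
par [ 17.6 -60.5  44. ]
par scene [-16.3  83.8  44. ]
par scene [19.1 59.3 44. ]
pad top [0.67193715 0.08965038 0.004     ] scene [0.66595105 0.09327193 0.004     ]
tamper top [0.67497307 0.08854908 0.126     ] [0.68085953 0.08143912 0.122     ]
blk [21.2 49.  80. ]
blk [-27.6  49.3  80. ]
blk [-30.8 -34.5  80. ]
```

```bash
cat >> h.py <<'E'
V=np.array([.539,.0302,0]);A=.1542
def tool(a=A,s=1):
    y=s*rz(a)[:,0]; z=np.array([0,0,-1.]); return np.c_[np.cross(y,z),y,z]
def vw(p): return V+rz(A)@(np.array(p)/1e3)
E
python3 - <<'E'
from h import *
s=st();print(Ro.from_rotvec(s["tool_rot"]).as_matrix().round(3))
for sg in(1,-1):go(vw((0,95,200)),tool(s=sg))
P=vw((0,95,200));print(P)
for p in [(385,225),(384,152),(465,245)]:print(ray("top",p,.1))
E
```

```text
0.1 [ 0.2292 -0.6077  0.2356] [-3.089e+00 -5.630e-01  1.000e-03] [ 0.2 -0.1 -0.9] 1.001 0.0
[[ 0.936  0.353 -0.001]
 [ 0.353 -0.936  0.002]
 [-0.    -0.002 -1.   ]]
travel [ 0.5345 -0.5804  0.0365] turn [-9.000e-02 -6.000e-02 -7.816e+01]
travel [ 0.5345 -0.5804  0.0365] turn [-7.0000e-02  9.0000e-02  1.0184e+02]
[0.52440898 0.1240728  0.2       ]
[ 0.47244394 -0.26075447  0.1       ]
[ 0.70019449 -0.2702932   0.1       ]
[ 0.40605267 -0.49411103  0.1       ]
```

>>> {"name": "step_arm", "arguments": {
  "commands": [
    {"travel":[0,0,-0.05],"turn":[0,0,0]},
    {"travel":[0,0,-0.1],"turn":[0,0,0]},
    {"travel":[0,0,-0.15],"turn":[0,0,0]},
    {"travel":[0,0,-0.19],"turn":[0,0,0]},
    {"travel":[0,0,-0.19],"turn":[0,0,0]}
  ],
  "gripper": 0.24
}}

```text
time: 0.6
position: [0.23, -0.6094, 0.4337]
tool_rot: [3.08, 0.562, 0.004]
ft_force: [-0.1, -0.2, 0.3]
grip_width: 0.629
grip_force: 0.0
```

>>> {"name": "step_arm", "arguments": {
  "commands": [
    {"travel":[0.043,-0.023,0],"turn":[0,0,-7]},
    {"travel":[0.086,-0.046,0],"turn":[0,0,-14]},
    {"travel":[0.129,-0.069,0],"turn":[0,0,-21]},
    {"travel":[0.172,-0.092,0],"turn":[0,0,-28]},
    {"travel":[0.215,-0.115,0],"turn":[0,0,-35]}
  ]
}}

```text
time: 1.1
position: [0.3908, -0.4228, 0.4256]
tool_rot: [-2.773, -1.473, 0.001]
ft_force: [0.9, -0.1, -0.1]
grip_width: 0.254
grip_force: 0.0
```

```bash
python3 - <<'E'
from h import *
st();go(vw((0,95,430)),tool())
E
```

```text
1.1 [ 0.3908 -0.4228  0.4256] [-2.773e+00 -1.473e+00  1.000e-03] [ 0.9 -0.1 -0.1] 0.254 0.0
travel [ 0.5279 -0.1955 -0.0041] turn [-7.000e-02 -3.000e-02 -4.288e+01]
```

>>> {"name": "step_arm", "arguments": {
  "commands": [
    {"travel":[0.045,-0.017,0],"turn":[0,0,-4]},
    {"travel":[0.09,-0.034,0],"turn":[0,0,-8]},
    {"travel":[0.135,-0.05,0],"turn":[0,0,-12]},
    {"travel":[0.18,-0.067,0],"turn":[0,0,-16]},
    {"travel":[0.225,-0.083,0],"turn":[0,0,-20]}
  ]
}}

```text
time: 1.6
position: [0.4482, -0.1899, 0.4257]
tool_rot: [-2.478, -1.93, 0.001]
ft_force: [-0.2, -0.4, 0.1]
grip_width: 0.241
grip_force: 0.0
```

```bash
python3 - <<'E'
from h import *
st();go(vw((0,95,300)),tool())
E
```

```text
1.6 [ 0.4482 -0.1899  0.4257] [-2.478e+00 -1.930e+00  1.000e-03] [-0.2 -0.4  0.1] 0.241 0.0
travel [ 0.3232 -0.0028  0.1256] turn [ -0.07  -0.   -23.01]
```

>>> {"name": "step_arm", "arguments": {
  "commands": [
    {"travel":[0.045,0,0],"turn":[0,0,-5]},
    {"travel":[0.09,0,0],"turn":[0,0,-10]},
    {"travel":[0.135,0,0],"turn":[0,0,-15]},
    {"travel":[0.18,0,0],"turn":[0,0,-20]},
    {"travel":[0.225,0,0.02],"turn":[0,0,-23]}
  ]
}}

```text
time: 2.1
position: [0.5049, 0.0279, 0.4078]
tool_rot: [2.042, 2.383, 0.003]
ft_force: [0.1, -0.7, 0.7]
grip_width: 0.239
grip_force: 0.0
```

>>> {"name": "step_arm", "arguments": {
  "commands": [
    {"travel":[0.045,0,0.02],"turn":[0,0,0]},
    {"travel":[0.09,0,0.05],"turn":[0,0,0]},
    {"travel":[0.09,0,0.09],"turn":[0,0,0]},
    {"travel":[0.09,0,0.13],"turn":[0,0,0]},
    {"travel":[0.09,0,0.15],"turn":[0,0,0]}
  ]
}}

```text
time: 2.6
position: [0.4879, 0.1147, 0.2522]
tool_rot: [-2.043, -2.382, 0.008]
ft_force: [1.5, -0.5, -0.8]
grip_width: 0.24
grip_force: 0.0
```

```bash
python3 - <<'E'
from h import *
s=st();go(vw((0,95,44)),tool());shot("scene","s1",(200,150,360,260),5)
E
```

```text
2.6 [0.4879 0.1147 0.2522] [-2.043 -2.382  0.008] [ 1.5 -0.5 -0.8] 0.24 0.0
travel [0.0038 0.0387 0.208 ] turn [-0.34  0.03 -0.09]
```

View pics/s1.png

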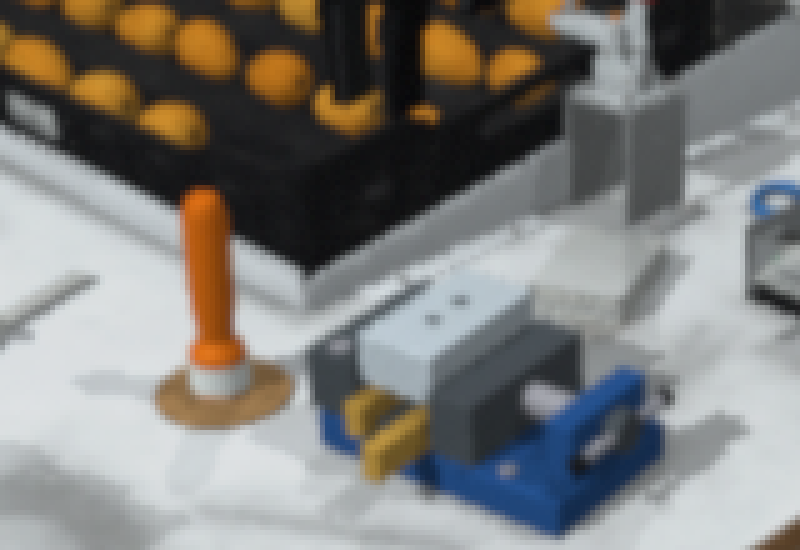

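The fingertips hang above and behind the vise at about (380,100), and nothing has moved. Next I'll line up beyond the parallels' ends and go down.

>>> {"name": "step_arm", "arguments": {
  "commands": [
    {"travel":[0.014,0.0387,0.02],"turn":[0,0,0]},
    {"travel":[0.014,0.0387,0.06],"turn":[0,0,0]},
    {"travel":[0.014,0.0387,0.1],"turn":[0,0,0]},
    {"travel":[0.014,0.0387,0.13],"turn":[0,0,0]},
    {"travel":[0.014,0.0387,0.13],"turn":[0,0,0]}
  ]
}}

```text
time: 3.15
position: [0.5234, 0.1334, 0.1225]
tool_rot: [-2.043, -2.379, 0.01]
ft_force: [0.0, -0.3, 0.4]
grip_width: 0.241
grip_force: 0.0
```

```bash
python3 - <<'E'
from h import *
s=st();go(vw((0,105,46)),tool());print((rz(-A)@(s["position"]-V)*1e3).round(1))
E
```

```text
3.15 [0.5234 0.1334 0.1225] [-2.043 -2.379  0.01 ] [ 0.  -0.3  0.4] 0.241 0.0
travel [0.0006 0.0002 0.0765] turn [-0.5  -0.02 -0.16]
[  0.5 104.4 122.5]
```

>>> {"name": "step_arm", "arguments": {
  "commands": [
    {"travel":[0,0,0.03],"turn":[0,0,0]},
    {"travel":[0,0,0.06],"turn":[0,0,0]},
    {"travel":[0,0,0.076],"turn":[0,0,0]},
    {"travel":[0,0,0.076],"turn":[0,0,0]},
    {"travel":[0,0,0.076],"turn":[0,0,0]}
  ]
}}

```text
time: 3.65
position: [0.5276, 0.1349, 0.052]
tool_rot: [2.047, 2.382, 0.002]
ft_force: [0.4, 0.3, 0.7]
grip_width: 0.24
grip_force: 0.0
```

```bash
python3 - <<'E'
from h import *
s=st();go(vw((0,69.5,46)),tool());print((rz(-A)@(s["position"]-V)*1e3).round(1));shot("top","t1",(250,170,330,230),8);shot("scene","s2",(250,190,350,265),7)
E
```

```text
3.65 [0.5276 0.1349 0.052 ] [2.047e+00 2.382e+00 2.000e-03] [0.4 0.3 0.7] 0.24 0.0
travel [-0.0357 -0.0048  0.006 ] turn [ 0.1  -0.01 -0.17]
[  4.9 105.2  52. ]
```

View pics/s2.png

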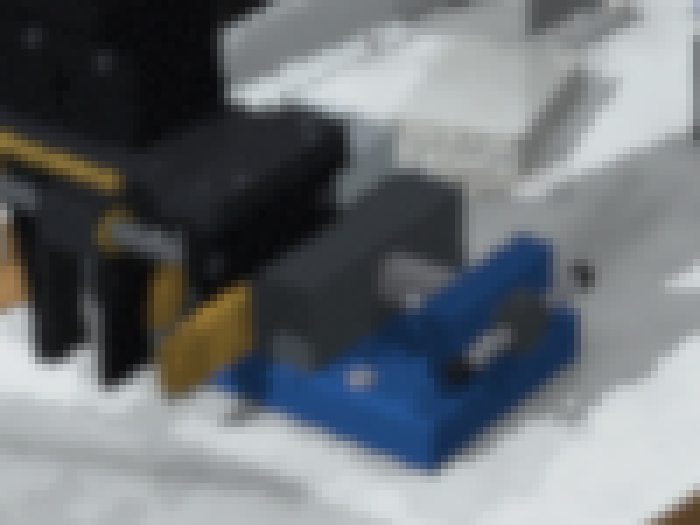

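The fingers stand just beyond the protruding bar's end face (around (165,370) in the crop). Now I'll push.

>>> {"name": "step_arm", "arguments": {
  "commands": [
    {"travel":[0,-0.004,0.003],"turn":[0,0,0]},
    {"travel":[-0.008,-0.004,0.003],"turn":[0,0,0]},
    {"travel":[-0.016,-0.004,0.003],"turn":[0,0,0]},
    {"travel":[-0.022,-0.004,0.003],"turn":[0,0,0]},
    {"travel":[-0.028,-0.004,0.003],"turn":[0,0,0]}
  ]
}}

```text
time: 4.25
position: [0.5271, 0.1056, 0.0477]
tool_rot: [2.048, 2.382, 0.0]
ft_force: [-0.9, 1.1, 0.5]
grip_width: 0.242
grip_force: 0.7
```

>>> {"name": "step_arm", "arguments": {
  "commands": [
    {"travel":[-0.004,0,0],"turn":[0,0,0]},
    {"travel":[-0.006,0,0],"turn":[0,0,0]},
    {"travel":[-0.006,0,0],"turn":[0,0,0]},
    {"travel":[-0.006,0,0],"turn":[0,0,0]}
  ]
}}

```text
time: 4.65
position: [0.5277, 0.1, 0.0473]
tool_rot: [2.047, 2.383, -0.001]
ft_force: [-0.7, 0.4, 0.4]
grip_width: 0.238
grip_force: 0.0
```

```bash
python3 - <<'E'
from h import *
s=st();go(vw((0,69.5,46)),tool());print((rz(-A)@(s["position"]-V)*1e3).round(1))
E
```

```text
4.65 [0.5277 0.1    0.0473] [ 2.047e+00  2.383e+00 -1.000e-03] [-0.7  0.4  0.4] 0.238 0.0
travel [-0.0012  0.0005  0.0013] turn [-0.02  0.04 -0.16]
[-0.5 70.7 47.3]
```

>>> {"name": "step_arm", "arguments": {
  "commands": [
    {"travel":[-0.001,0,0],"turn":[0,0,0]},
    {"travel":[-0.001,0,0],"turn":[0,0,0]},
    {"travel":[-0.001,0,0],"turn":[0,0,0]}
  ]
}}

```text
time: 4.95
position: [0.5277, 0.0996, 0.0474]
tool_rot: [-2.047, -2.383, 0.0]
ft_force: [-0.1, 0.7, 0.2]
grip_width: 0.241
grip_force: 0.6
```

>>> {"name": "step_arm", "arguments": {
  "commands": [
    {"travel":[0.02,0,0],"turn":[0,0,0]},
    {"travel":[0.05,0,0],"turn":[0,0,0]},
    {"travel":[0.08,0,-0.02],"turn":[0,0,0]},
    {"travel":[0.08,0,-0.07],"turn":[0,0,0]},
    {"travel":[0.08,0,-0.12],"turn":[0,0,0]}
  ]
}}

```text
time: 5.45
position: [0.5145, 0.1794, 0.1681]
tool_rot: [-2.042, -2.385, 0.003]
ft_force: [2.0, -1.1, 0.3]
grip_width: 0.236
grip_force: 0.0
```

>>> {"name": "step_arm", "arguments": {
  "commands": [
    {"travel":[0.02,0,-0.05],"turn":[0,0,0]},
    {"travel":[0.02,0,-0.08],"turn":[0,0,0]},
    {"travel":[0.02,0,-0.08],"turn":[0,0,0]}
  ],
  "gripper": 0.7
}}

```text
time: 5.75
position: [0.5152, 0.2003, 0.2531]
tool_rot: [2.042, 2.38, 0.012]
ft_force: [0.4, -0.0, -0.5]
grip_width: 0.427
grip_force: 0.0
```

```bash
python3 - <<'E'
from h import *
s=st();print((rz(-A)@(s["position"]-V)*1e3).round(1));
a=ctrl.get_image("top")[155:235,250:330,::-1];b=ctrl.get_image("scene")[190:265,220:345,::-1]
f=lambda i:cv2.resize(i,None,fx=6,fy=6,interpolation=3)
a,b=f(a),f(b);cv2.imwrite("pics/a3.png",a);cv2.imwrite("pics/b3.png",b)
c=np.zeros((480,800,3),np.uint8);c[:,:330]=a[:,:330];c[:450,330:]=b[:,:470];cv2.imwrite("pics/c3.png",c)
for n,(ox,oy) in(("top",(250,155)),("scene",(220,190))):
  for v in [(-18,60,44),(18,60,44),(-18,-60,44),(18,-60,44)]:
    q=(proj(n,vw(v))-(ox,oy)+.5)*6-.5; print(n,v,q.round(0)+(330 if n=="scene" else 0,0))
E
```

```text
5.75 [0.5152 0.2003 0.2531] [2.042 2.38  0.012] [ 0.4 -0.  -0.5] 0.427 0.0
[  2.6 171.8 253.1]
top (-18, 60, 44) [135. 380.]
top (18, 60, 44) [124. 313.]
top (-18, -60, 44) [359. 339.]
top (18, -60, 44) [347. 273.]
scene (-18, 60, 44) [699. 269.]
scene (18, 60, 44) [636. 245.]
scene (-18, -60, 44) [862. 160.]
scene (18, -60, 44) [801. 140.]
```

View pics/c3.png

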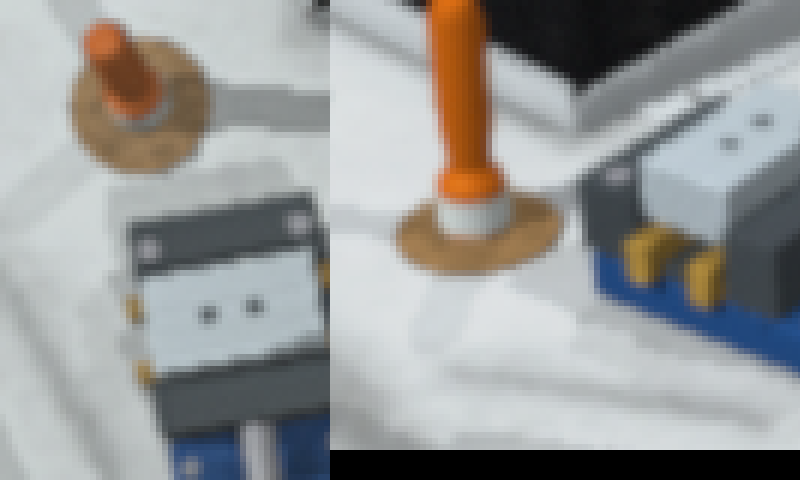

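Both tips now look level: the top view has ends at about (136,375) and (126,308), and the scene view has (703,265) and (641,245). I'll check this numerically.

```bash
python3 - <<'E'
from h import *
for n,f,(ox,oy) in(("top","a3",(250,155)),("scene","b3",(220,190))):
  im=cv2.imread(f"pics/{f}.png");h=cv2.cvtColor(im,cv2.COLOR_BGR2HSV)
  m=((h[...,0]>14)&(h[...,0]<32)&(h[...,1]>110)&(h[...,2]>70)).astype(np.uint8)
  k,l,s,c=cv2.connectedComponentsWithStats(m)
  for i in range(1,k):
    if s[i,4]<60: continue
    ys,xs=np.where(l==i);P=np.array([ray(n,((x+.5)/6-.5+ox,(y+.5)/6-.5+oy),.044) for x,y in zip(xs,ys)])-V
    v=P@rz(A)*1e3
    print(n,s[i],"x",np.percentile(v[:,0],[2,50,98]).round(1),"y",np.percentile(v[:,1],[2,50,98]).round(1))
E
```

```text
top [324 264  18  24 360] x [12.8 19.  24.3] y [-57.2 -52.  -47.3]
top [336 330  18  18 324] x [-21.3 -16.6 -11.8] y [-57.4 -52.7 -48. ]Traceback (most recent call last):
  File "<stdin>", line 8, in <module>
  File "h.py", line 5, in ray
    m=ctrl.camera_model(n);d=m["R"].T@np.array([(px[0]-m["cx"])/m["fx"],(px[1]-m["cy"])/m["fy"],1]);c=-m["R"].T@m["t"]
ValueError: time passes only in moves, steps and waits
```

>>> {"name": "step_arm", "arguments": {
  "commands": [
    {"travel":[0,0,0],"turn":[0,0,0]}
  ]
}}

```text
time: 5.95
position: [0.5123, 0.1973, 0.246]
tool_rot: [-2.047, -2.382, 0.004]
ft_force: [0.5, 0.3, -1.5]
grip_width: 0.613
grip_force: 0.0
```

```bash
python3 - <<'E'
from h import *
from scipy.optimize import least_squares
# pad centre by segmentation of initial images (cork), tamper axis fit
for n,f in(("top","top0"),("scene","scene0")):
  im=cv2.imread(f"pics/{f}.png");h=cv2.cvtColor(im,cv2.COLOR_BGR2HSV)
  x0,y0,x1,y1=(255,155,290,187) if n=="top" else (228,180,262,238)
  sub=h[y0:y1,x0:x1].astype(int)
  org=(sub[...,0]<16)&(sub[...,1]>170)
  cork=(sub[...,0]>8)&(sub[...,0]<22)&(sub[...,1]>60)&(sub[...,1]<=170)&(sub[...,2]>60)
  for nm,m,z in(("orange",org,.07),("cork",cork,.004)):
    ys,xs=np.where(m);pts=np.c_[xs+x0,ys+y0].astype(np.float32)
    hull=cv2.convexHull(pts)
    if nm=="cork":
      W=np.array([ray(n,p[0],z)[:2] for p in hull]);print(n,"cork",len(xs),"mec",cv2.minEnclosingCircle((W*1000).astype(np.float32)))
    else:
      print(n,"orange",len(xs),"cols",xs.min()+x0,xs.max()+x0,"rows",ys.min()+y0,ys.max()+y0,"cent",xs.mean()+x0,ys.mean()+y0, "ray z.075",ray(n,(xs.mean()+x0,ys.mean()+y0),.079))
go([.668,.0915,.2],tool())
for n in("top","scene"):print(n,[proj(n,(.668,.0915,z)).round(1) for z in(.004,.03,.079,.126)])
E
```

```text
top orange 72 cols 265 275 rows 160 173 cent 269.7083333333333 166.23611111111111 ray z.075 [0.67129172 0.08841536 0.079     ]
top cork 318 mec ((679.2001953125, 93.3538818359375), 45.26425552368164)
scene orange 269 cols 236 247 rows 187 222 cent 241.47955390334573 204.05204460966542 ray z.075 [0.6721552  0.09071396 0.079     ]
scene cork 264 mec ((760.08837890625, 17.560089111328125), 154.996826171875)
travel [-0.1279  0.1382  0.0458] turn [-0.13  0.05 -0.2 ]
top [array([272.3, 173.3]), array([271.1, 171.3]), array([268.7, 167.3]), array([266.3, 163.1])]
scene [array([244.5, 227.8]), array([243.7, 219.9]), array([242.1, 204.6]), array([240.6, 189.4])]
```

```bash
sed -i 's/^def ray/import functools\ncm=functools.lru_cache(None)(ctrl.camera_model)\ndef ray/; s/m=ctrl.camera_model(n)/m=cm(n)/' h.py; python3 - <<'E'
from h import *
st();go([.671,.0895,.19],tool())
E
```

```text
5.95 [0.5123 0.1973 0.246 ] [-2.047 -2.382  0.004] [ 0.5  0.3 -1.5] 0.613 0.0
travel [-0.1303  0.1409  0.0558] turn [-0.13  0.05 -0.2 ]
```

>>> {"name": "step_arm", "arguments": {
  "commands": [
    {"travel":[-0.033,0.035,0],"turn":[0,0,0]},
    {"travel":[-0.065,0.07,0],"turn":[0,0,0]},
    {"travel":[-0.098,0.106,0.02],"turn":[0,0,0]},
    {"travel":[-0.1303,0.141,0.05],"turn":[0,0,0]},
    {"travel":[-0.1303,0.141,0.05],"turn":[0,0,0]}
  ],
  "gripper": 0.7
}}

```text
time: 6.45
position: [0.6728, 0.0833, 0.1898]
tool_rot: [-2.053, -2.372, 0.013]
ft_force: [0.1, -0.6, -0.8]
grip_width: 0.697
grip_force: 0.0
```

>>> {"name": "step_arm", "arguments": {
  "commands": [
    {"travel":[0,0,0],"turn":[0,0,0]},
    {"travel":[0,0,0],"turn":[0,0,0]}
  ]
}}

```text
time: 6.65
position: [0.6707, 0.0924, 0.197]
tool_rot: [-2.043, -2.383, 0.001]
ft_force: [-0.6, 0.9, 1.0]
grip_width: 0.697
grip_force: 0.0
```

```bash
python3 - <<'E'
from h import *
st();go([.671,.0895,.084],tool());shot("scene","s4",(215,140,315,240),6)
E
```

```text
6.65 [0.6707 0.0924 0.197 ] [-2.043e+00 -2.383e+00  1.000e-03] [-0.6  0.9  1. ] 0.697 0.0
travel [-3.10e-03  1.00e-04  1.13e-01] turn [-0.1  -0.08 -0.05]
```

View pics/s4.png

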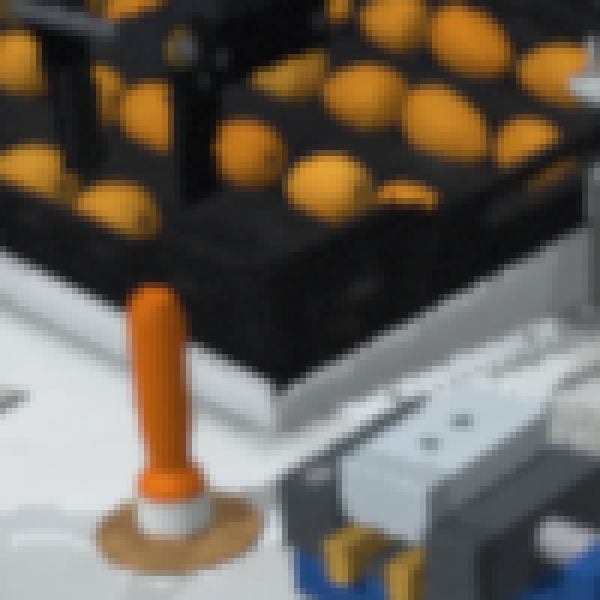

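The fingers straddle the tamper axis, with tips at about (75,170) and (195,195) and the handle top at (157,290). I'll go down and grasp.

>>> {"name": "step_arm", "arguments": {
  "commands": [
    {"travel":[-0.003,0,0.03],"turn":[0,0,0]},
    {"travel":[-0.003,0,0.06],"turn":[0,0,0]},
    {"travel":[-0.003,0,0.09],"turn":[0,0,0]},
    {"travel":[-0.003,0,0.11],"turn":[0,0,0]},
    {"travel":[-0.003,0,0.11],"turn":[0,0,0]}
  ]
}}

```text
time: 7.2
position: [0.6697, 0.0888, 0.0859]
tool_rot: [-2.042, -2.384, 0.005]
ft_force: [-0.4, 0.1, -1.1]
grip_width: 0.7
grip_force: 0.0
```

>>> {"name": "step_arm", "arguments": {
  "commands": [
    {"travel":[0,0,0],"turn":[0,0,0]},
    {"travel":[0,0,0],"turn":[0,0,0]},
    {"travel":[0,0,0],"turn":[0,0,0]}
  ]
}}

```text
time: 7.5
position: [0.6733, 0.0883, 0.0897]
tool_rot: [2.045, 2.382, 0.003]
ft_force: [-0.3, -0.4, -0.2]
grip_width: 0.704
grip_force: 0.0
```

```bash
python3 - <<'E'
from h import *
st();go([.671,.0895,.084],tool())
E
```

```text
7.5 [0.6733 0.0883 0.0897] [2.045 2.382 0.003] [-0.3 -0.4 -0.2] 0.704 0.0
travel [ 0.0015 -0.0021  0.0057] turn [ 0.18  0.02 -0.14]
```

>>> {"name": "step_arm", "arguments": {
  "commands": [
    {"travel":[0,0,0.003],"turn":[0,0,0]},
    {"travel":[0,0,0.003],"turn":[0,0,0]},
    {"travel":[0,0,0.003],"turn":[0,0,0]},
    {"travel":[0,0,0.003],"turn":[0,0,0]},
    {"travel":[0,0,0.003],"turn":[0,0,0]}
  ],
  "gripper": 0.1,
  "force": 30
}}

```text
time: 8.0
position: [0.6724, 0.0877, 0.0845]
tool_rot: [2.047, 2.383, 0.0]
ft_force: [0.5, -0.2, 0.4]
grip_width: 0.332
grip_force: 0.2
```

>>> {"name": "step_arm", "arguments": {
  "commands": [
    {"travel":[0,0,0],"turn":[0,0,0]},
    {"travel":[0,0,0],"turn":[0,0,0]},
    {"travel":[0,0,0],"turn":[0,0,0]},
    {"travel":[0,0,0],"turn":[0,0,0]}
  ]
}}

```text
time: 8.4
position: [0.6725, 0.0877, 0.0845]
tool_rot: [2.047, 2.383, 0.0]
ft_force: [1.0, -0.2, -1.2]
grip_width: 0.293
grip_force: 30.0
```

```bash
python3 - <<'E'
from h import *
s=st();go([.671,.0895,.084],tool());print(s["joint_positions"].round(4))
E
```

```text
8.4 [0.6725 0.0877 0.0845] [2.047 2.383 0.   ] [ 1.  -0.2 -1.2] 0.293 30.0
travel [ 0.002  -0.0012  0.0005] turn [ 0.02  0.   -0.17]
[ 0.3408  0.5872 -0.703   1.5223  0.3982  1.1787 -0.2815]
```

>>> {"name": "step_arm", "arguments": {
  "commands": [
    {"travel":[0,0,-0.03],"turn":[0,0,0]},
    {"travel":[0,0,-0.07],"turn":[0,0,0]},
    {"travel":[0,0,-0.11],"turn":[0,0,0]},
    {"travel":[0,0,-0.12],"turn":[0,0,0]},
    {"travel":[0,0,-0.12],"turn":[0,0,0]}
  ]
}}

```text
time: 8.9
position: [0.6729, 0.0881, 0.2059]
tool_rot: [2.046, 2.382, 0.003]
ft_force: [0.6, -0.5, -4.1]
grip_width: 0.29
grip_force: 30.0
```

```bash
python3 - <<'E'
from h import *
s=st();go(np.r_[vw((0,30,0))[:2],.185],tool())
m=ctrl.get_image("top");i=cv2.resize(m[140:240,240:340,::-1],None,fx=5,fy=5,interpolation=3)
cv2.imwrite("pics/t5.png",i)
E
```

```text
8.9 [0.6729 0.0881 0.2059] [2.046 2.382 0.003] [ 0.6 -0.5 -4.1] 0.29 30.0
travel [-0.007  -0.1412  0.0205] turn [ 0.14  0.02 -0.16]
```

>>> {"name": "step_arm", "arguments": {
  "commands": [
    {"travel":[-0.002,-0.04,0],"turn":[0,0,0]},
    {"travel":[-0.004,-0.08,0],"turn":[0,0,0]},
    {"travel":[-0.007,-0.12,0.01],"turn":[0,0,0]},
    {"travel":[-0.007,-0.141,0.02],"turn":[0,0,0]},
    {"travel":[-0.007,-0.141,0.02],"turn":[0,0,0]}
  ]
}}

```text
time: 9.45
position: [0.5284, 0.0577, 0.1801]
tool_rot: [-2.045, -2.378, 0.013]
ft_force: [0.0, 0.1, -3.2]
grip_width: 0.291
grip_force: 30.0
```

>>> {"name": "step_arm", "arguments": {
  "commands": [
    {"travel":[0,0,0],"turn":[0,0,0]},
    {"travel":[0,0,0],"turn":[0,0,0]},
    {"travel":[0,0,0],"turn":[0,0,0]}
  ]
}}

```text
time: 9.75
position: [0.5347, 0.0599, 0.1843]
tool_rot: [-2.046, -2.383, -0.001]
ft_force: [0.4, 0.5, -4.0]
grip_width: 0.29
grip_force: 30.0
```

```bash
python3 - <<'E'
from h import *
s=st();go(np.r_[vw((0,30,0))[:2],.1645],tool())
E
```

```text
9.75 [0.5347 0.0599 0.1843] [-2.046e+00 -2.383e+00 -1.000e-03] [ 0.4  0.5 -4. ] 0.29 30.0
travel [-0.     -0.0003  0.0198] turn [ 0.01 -0.07 -0.15]
```

>>> {"name": "step_arm", "arguments": {
  "commands": [
    {"travel":[0,0,0.014],"turn":[0,0,0]},
    {"travel":[0,0,0.02],"turn":[0,0,0]},
    {"travel":[0,0,0.023],"turn":[0,0,0]},
    {"travel":[0,0,0.026],"turn":[0,0,0]},
    {"travel":[0,0,0.026],"turn":[0,0,0]}
  ]
}}

```text
time: 10.25
position: [0.5338, 0.0597, 0.1586]
tool_rot: [-2.047, -2.383, 0.001]
ft_force: [-0.9, -0.1, -2.2]
grip_width: 0.285
grip_force: 30.0
```

>>> {"name": "step_arm", "arguments": {
  "commands": [
    {"travel":[0,0,0],"turn":[0,0,0]}
  ]
}}

```text
time: 10.35
position: [0.5342, 0.0597, 0.1586]
tool_rot: [2.047, 2.383, 0.001]
ft_force: [-0.4, 0.8, -2.0]
grip_width: 0.29
grip_force: 30.0
```

>>> {"name": "step_arm", "arguments": {
  "commands": [
    {"travel":[0,0,-0.015],"turn":[0,0,0]},
    {"travel":[-0.03,0,-0.015],"turn":[0,0,0]},
    {"travel":[-0.06,0,-0.015],"turn":[0,0,0]},
    {"travel":[-0.06,0,-0.015],"turn":[0,0,0]},
    {"travel":[-0.06,0,-0.015],"turn":[0,0,0]}
  ]
}}

```text
time: 10.85
position: [0.5436, -0.0007, 0.1743]
tool_rot: [2.049, 2.38, 0.001]
ft_force: [-1.2, 0.8, -2.6]
grip_width: 0.289
grip_force: 30.0
```

>>> {"name": "step_arm", "arguments": {
  "commands": [
    {"travel":[0,0,0.006],"turn":[0,0,0]},
    {"travel":[0,0,0.01],"turn":[0,0,0]},
    {"travel":[0,0,0.013],"turn":[0,0,0]},
    {"travel":[0,0,0.015],"turn":[0,0,0]}
  ]
}}

```text
time: 11.25
position: [0.5429, 0.0008, 0.159]
tool_rot: [-2.046, -2.384, 0.001]
ft_force: [-3.1, -0.7, 6.2]
grip_width: 0.293
grip_force: 30.0
```

```bash
python3 - <<'E'
from h import *
s=st();print((rz(-A)@(s["position"]-V)*1e3).round(1))
E
```

```text
11.25 [0.5429 0.0008 0.159 ] [-2.046e+00 -2.384e+00  1.000e-03] [-3.1 -0.7  6.2] 0.293 30.0
[ -0.7 -29.6 159. ]
```

>>> {"name": "step_arm", "arguments": {
  "commands": [
    {"travel":[0,0,-0.006],"turn":[0,0,0]},
    {"travel":[0,0,0],"turn":[0,0,0]},
    {"travel":[0,0,0.002],"turn":[0,0,0]},
    {"travel":[0,0,0.002],"turn":[0,0,0]}
  ]
}}

```text
time: 11.65
position: [0.5442, 0.0004, 0.1572]
tool_rot: [2.046, 2.382, 0.003]
ft_force: [1.5, 0.4, 1.5]
grip_width: 0.297
grip_force: 30.0
```

>>> {"name": "step_arm", "arguments": {
  "commands": [
    {"travel":[0,0,-0.015],"turn":[0,0,0]},
    {"travel":[0.03,0,-0.015],"turn":[0,0,0]},
    {"travel":[0.06,0,-0.012],"turn":[0,0,0]},
    {"travel":[0.06,0,-0.012],"turn":[0,0,0]},
    {"travel":[0.06,0,-0.012],"turn":[0,0,0]}
  ]
}}

```text
time: 12.15
position: [0.5333, 0.0602, 0.1686]
tool_rot: [-2.044, -2.385, 0.002]
ft_force: [0.4, -1.0, -3.0]
grip_width: 0.289
grip_force: 30.0
```

>>> {"name": "step_arm", "arguments": {
  "commands": [
    {"travel":[0,0,0.006],"turn":[0,0,0]},
    {"travel":[0,0,0.01],"turn":[0,0,0]},
    {"travel":[0,0,0.0125],"turn":[0,0,0]},
    {"travel":[0,0,0.0125],"turn":[0,0,0]}
  ]
}}

```text
time: 12.55
position: [0.5339, 0.0584, 0.156]
tool_rot: [2.049, 2.382, -0.002]
ft_force: [-1.4, -1.2, 0.9]
grip_width: 0.287
grip_force: 30.0
```

>>> {"name": "step_arm", "arguments": {
  "commands": [
    {"travel":[0,0,-0.006],"turn":[0,0,0]},
    {"travel":[0,0,0],"turn":[0,0,0]},
    {"travel":[0,0,0.0015],"turn":[0,0,0]},
    {"travel":[0,0,0.0015],"turn":[0,0,0]}
  ]
}}

```text
time: 12.95
position: [0.5349, 0.0598, 0.1551]
tool_rot: [2.046, 2.382, 0.002]
ft_force: [1.5, -0.6, 1.3]
grip_width: 0.291
grip_force: 30.0
```

>>> {"name": "step_arm", "arguments": {
  "commands": [
    {"travel":[0,0,-0.015],"turn":[0,0,0]},
    {"travel":[-0.03,0,-0.015],"turn":[0,0,0]},
    {"travel":[-0.06,0,-0.012],"turn":[0,0,0]},
    {"travel":[-0.06,0,-0.012],"turn":[0,0,0]},
    {"travel":[-0.06,0,-0.012],"turn":[0,0,0]}
  ]
}}

```text
time: 13.45
position: [0.5426, -0.0006, 0.1665]
tool_rot: [-2.049, -2.38, 0.001]
ft_force: [0.5, 0.1, -2.9]
grip_width: 0.292
grip_force: 30.0
```

>>> {"name": "step_arm", "arguments": {
  "commands": [
    {"travel":[0,0,0.006],"turn":[0,0,0]},
    {"travel":[0,0,0.01],"turn":[0,0,0]},
    {"travel":[0,0,0.0125],"turn":[0,0,0]},
    {"travel":[0,0,0.0125],"turn":[0,0,0]}
  ]
}}

```text
time: 13.85
position: [0.5428, 0.0013, 0.1544]
tool_rot: [-2.045, -2.384, 0.0]
ft_force: [-1.8, 0.9, 2.3]
grip_width: 0.288
grip_force: 30.0
```

>>> {"name": "step_arm", "arguments": {
  "commands": [
    {"travel":[0,0,-0.006],"turn":[0,0,0]},
    {"travel":[0,0,0],"turn":[0,0,0]},
    {"travel":[0,0,0.002],"turn":[0,0,0]},
    {"travel":[0,0,0.002],"turn":[0,0,0]}
  ]
}}

```text
time: 14.25
position: [0.5444, 0.0004, 0.1542]
tool_rot: [2.045, 2.381, 0.002]
ft_force: [-2.0, 0.1, 11.7]
grip_width: 0.291
grip_force: 30.0
```

>>> {"name": "step_arm", "arguments": {
  "commands": [
    {"travel":[0,0,-0.006],"turn":[0,0,0]},
    {"travel":[0,0,0],"turn":[0,0,0]},
    {"travel":[0,0,0.002],"turn":[0,0,0]},
    {"travel":[0,0,0.002],"turn":[0,0,0]}
  ]
}}

```text
time: 14.65
position: [0.5446, 0.0002, 0.1535]
tool_rot: [2.045, 2.38, 0.001]
ft_force: [-5.8, -0.7, 22.1]
grip_width: 0.294
grip_force: 30.0
```

>>> {"name": "step_arm", "arguments": {
  "commands": [
    {"travel":[0,0,-0.015],"turn":[0,0,0]},
    {"travel":[0.03,0,-0.015],"turn":[0,0,0]},
    {"travel":[0.06,0,-0.012],"turn":[0,0,0]},
    {"travel":[0.06,0,-0.012],"turn":[0,0,0]},
    {"travel":[0.06,0,-0.012],"turn":[0,0,0]}
  ]
}}

```text
time: 15.15
position: [0.5333, 0.0602, 0.1612]
tool_rot: [-2.044, -2.385, 0.002]
ft_force: [-0.3, -1.0, -3.4]
grip_width: 0.293
grip_force: 30.0
```

>>> {"name": "step_arm", "arguments": {
  "commands": [
    {"travel":[0,0,0.006],"turn":[0,0,0]},
    {"travel":[0,0,0.01],"turn":[0,0,0]},
    {"travel":[0,0,0.0125],"turn":[0,0,0]},
    {"travel":[0,0,0.0125],"turn":[0,0,0]}
  ]
}}

```text
time: 15.55
position: [0.5346, 0.0585, 0.1535]
tool_rot: [2.048, 2.38, -0.003]
ft_force: [-10.1, -1.1, 24.9]
grip_width: 0.29
grip_force: 30.0
```

>>> {"name": "step_arm", "arguments": {
  "commands": [
    {"travel":[0,0,-0.006],"turn":[0,0,0]},
    {"travel":[0,0,-0.006],"turn":[0,0,0]},
    {"travel":[0,0,0],"turn":[0,0,0]},
    {"travel":[0,0,0.0005],"turn":[0,0,0]}
  ]
}}

```text
time: 15.95
position: [0.5351, 0.0591, 0.1523]
tool_rot: [2.046, 2.38, -0.0]
ft_force: [-8.6, -1.5, 26.0]
grip_width: 0.29
grip_force: 30.0
```

>>> {"name": "step_arm", "arguments": {
  "commands": [
    {"travel":[0,0,-0.015],"turn":[0,0,0]},
    {"travel":[-0.03,0,-0.015],"turn":[0,0,0]},
    {"travel":[-0.06,0,-0.012],"turn":[0,0,0]},
    {"travel":[-0.06,0,-0.012],"turn":[0,0,0]},
    {"travel":[-0.06,0,-0.012],"turn":[0,0,0]}
  ]
}}

```text
time: 16.45
position: [0.5425, -0.001, 0.1599]
tool_rot: [-2.049, -2.379, 0.001]
ft_force: [-0.4, 1.1, -3.0]
grip_width: 0.293
grip_force: 30.0
```

>>> {"name": "step_arm", "arguments": {
  "commands": [
    {"travel":[0,0,0.006],"turn":[0,0,0]},
    {"travel":[0,0,0.01],"turn":[0,0,0]},
    {"travel":[0,0,0.0125],"turn":[0,0,0]},
    {"travel":[0,0,0.0125],"turn":[0,0,0]}
  ]
}}

```text
time: 16.85
position: [0.5432, 0.0014, 0.1523]
tool_rot: [2.044, 2.384, -0.002]
ft_force: [-9.8, -1.1, 24.1]
grip_width: 0.289
grip_force: 30.0
```

>>> {"name": "step_arm", "arguments": {
  "commands": [
    {"travel":[0,0,-0.02],"turn":[0,0,0]},
    {"travel":[0,0,-0.04],"turn":[0,0,0]},
    {"travel":[0,0,-0.05],"turn":[0,0,0]},
    {"travel":[0,0,-0.05],"turn":[0,0,0]}
  ]
}}

```text
time: 17.25
position: [0.5438, 0.001, 0.1995]
tool_rot: [2.044, 2.383, 0.002]
ft_force: [-0.1, -0.1, -3.5]
grip_width: 0.293
grip_force: 30.0
```

```bash
python3 - <<'E'
from h import *
s=st()
b=ctrl.get_image("scene")[150:265,220:345,::-1]
cv2.imwrite("pics/b6.png",cv2.resize(b,None,fx=5,fy=5,interpolation=3))
E
```

```text
17.25 [0.5438 0.001  0.1995] [2.044e+00 2.383e+00 2.000e-03] [-0.1 -0.1 -3.5] 0.293 30.0
```

View pics/b6.png

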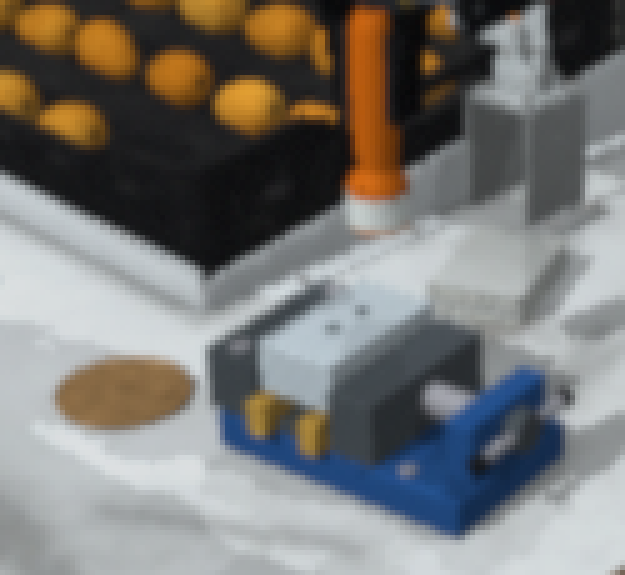

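The block now rests down on the bars, which show as tips at (262,415) and (313,432). The pad is clear at (125,393). I'll check block height and fit the pad centre.

```bash
python3 - <<'E'
from h import *
for v in[(25,45),(-25,45),(-25,-45),(25,-45)]: print(v,[((proj("scene",vw((*v,z)))-(220,150)+.5)*5-.5).round(1) for z in(74,80)])
for n,(x0,y0,x1,y1) in(("scene",(228,218,263,240)),("top",(255,155,290,187))):
  im=ctrl.get_image(n)[:,:,::-1].copy();f=4
  sub=cv2.resize(im[y0:y1,x0:x1],None,fx=f,fy=f,interpolation=3);h=cv2.cvtColor(sub,cv2.COLOR_BGR2HSV)
  m=((h[...,0]<25)&(h[...,1]>70)).astype(np.uint8)
  c=max(cv2.findContours(m,0,1)[0],key=cv2.contourArea)
  W=np.array([ray(n,((p[0][0]+.5)/f-.5+x0,(p[0][1]+.5)/f-.5+y0),.003)[:2]*1e3 for p in c]).astype(np.float32)
  print(n,cv2.contourArea(c),cv2.fitEllipse(W))
st();go([.671,.0895,.2],tool())
E
```

```text
(25, 45) [array([260.1, 340. ]), array([259.4, 330. ])]
(-25, 45) [array([333.4, 366.1]), array([332.9, 356. ])]
(-25, -45) [array([436.3, 299.6]), array([436.1, 289.9])]
(25, -45) [array([365. , 276.5]), array([364.6, 267. ])]
scene 4253.0 ((669.3141479492188, 90.98494720458984), (74.9333724975586, 75.46524810791016), 115.43630981445312)Traceback (most recent call last):
  File "<stdin>", line 7, in <module>
ValueError: max() iterable argument is empty
```

```bash
python3 - <<'E'
from h import *
st();go([.672,.0882,.2],tool())
E
```

```text
17.4 [5.423e-01 4.000e-04 1.973e-01] [-2.046e+00 -2.382e+00  2.000e-03] [-0.8  0.5 -3.9] 0.288 30.0
travel [ 0.0672  0.1415 -0.003 ] turn [-0.11 -0.02 -0.14]
```

>>> {"name": "step_arm", "arguments": {
  "commands": [
    {"travel":[0.017,0.035,0],"turn":[0,0,0]},
    {"travel":[0.034,0.07,0],"turn":[0,0,0]},
    {"travel":[0.05,0.105,0],"turn":[0,0,0]},
    {"travel":[0.067,0.1415,0],"turn":[0,0,0]},
    {"travel":[0.067,0.1415,0],"turn":[0,0,0]}
  ]
}}

```text
time: 17.9
position: [0.6744, 0.0926, 0.1948]
tool_rot: [-2.038, -2.383, -0.004]
ft_force: [-1.4, 0.7, -3.1]
grip_width: 0.29
grip_force: 30.0
```

>>> {"name": "step_arm", "arguments": {
  "commands": [
    {"travel":[0,0,0.03],"turn":[0,0,0]},
    {"travel":[0,0,0.06],"turn":[0,0,0]},
    {"travel":[0,0,0.08],"turn":[0,0,0]},
    {"travel":[0,0,0.09],"turn":[0,0,0]},
    {"travel":[0,0,0.09],"turn":[0,0,0]}
  ]
}}

```text
time: 18.4
position: [0.6712, 0.0871, 0.1061]
tool_rot: [-2.045, -2.381, 0.005]
ft_force: [-0.3, 0.4, -1.6]
grip_width: 0.288
grip_force: 30.0
```

>>> {"name": "step_arm", "arguments": {
  "commands": [
    {"travel":[0,0,0],"turn":[0,0,0]},
    {"travel":[0,0,0],"turn":[0,0,0]}
  ]
}}

```text
time: 18.6
position: [0.6737, 0.088, 0.1101]
tool_rot: [2.046, 2.382, 0.003]
ft_force: [-0.4, 0.7, -2.4]
grip_width: 0.291
grip_force: 30.0
```

```bash
python3 - <<'E'
from h import *
st();go([.672,.0882,.084],tool())
E
```

```text
18.6 [0.6737 0.088  0.1101] [2.046 2.382 0.003] [-0.4  0.7 -2.4] 0.291 30.0
travel [ 0.0004 -0.0017  0.0261] turn [ 0.14  0.01 -0.17]
```

>>> {"name": "step_arm", "arguments": {
  "commands": [
    {"travel":[0,-0.001,0.01],"turn":[0,0,0]},
    {"travel":[0,-0.001,0.018],"turn":[0,0,0]},
    {"travel":[0,-0.001,0.023],"turn":[0,0,0]},
    {"travel":[0,-0.001,0.023],"turn":[0,0,0]},
    {"travel":[0,-0.001,0.023],"turn":[0,0,0]}
  ]
}}

```text
time: 19.1
position: [0.6717, 0.0877, 0.0853]
tool_rot: [-2.047, -2.383, 0.0]
ft_force: [1.0, 0.2, -3.0]
grip_width: 0.291
grip_force: 30.0
```

>>> {"name": "step_arm", "arguments": {
  "commands": [
    {"travel":[0,0,0.001],"turn":[0,0,0]},
    {"travel":[0,0,0.002],"turn":[0,0,0]},
    {"travel":[0,0,0.002],"turn":[0,0,0]},
    {"travel":[0,0,0.002],"turn":[0,0,0]}
  ]
}}

```text
time: 19.5
position: [0.6719, 0.0876, 0.0836]
tool_rot: [2.047, 2.383, 0.0]
ft_force: [-0.1, -0.1, -2.9]
grip_width: 0.292
grip_force: 30.0
```

Not touching yet; I'll go down 1 mm at a time.

>>> {"name": "step_arm", "arguments": {
  "commands": [
    {"travel":[0,0,0.001],"turn":[0,0,0]},
    {"travel":[0,0,0.001],"turn":[0,0,0]},
    {"travel":[0,0,0.001],"turn":[0,0,0]}
  ]
}}

```text
time: 19.8
position: [0.6719, 0.0876, 0.0826]
tool_rot: [2.047, 2.383, 0.0]
ft_force: [0.0, 0.3, -3.4]
grip_width: 0.291
grip_force: 30.0
```

>>> {"name": "step_arm", "arguments": {
  "commands": [
    {"travel":[0,0,0.001],"turn":[0,0,0]},
    {"travel":[0,0,0.001],"turn":[0,0,0]},
    {"travel":[0,0,0.001],"turn":[0,0,0]}
  ]
}}

```text
time: 20.1
position: [0.672, 0.0877, 0.0825]
tool_rot: [2.047, 2.383, 0.0]
ft_force: [-2.7, -1.3, 5.4]
grip_width: 0.292
grip_force: 30.0
```

The tamper is touching the pad, so I'll release it.

>>> {"name": "step_arm", "arguments": {
  "commands": [
    {"travel":[0,0,-0.001],"turn":[0,0,0]},
    {"travel":[0,0,-0.001],"turn":[0,0,0]},
    {"travel":[0,0,-0.001],"turn":[0,0,0]},
    {"travel":[0,0,-0.001],"turn":[0,0,0]},
    {"travel":[0,0,-0.001],"turn":[0,0,0]}
  ],
  "gripper": 0.75
}}

```text
time: 20.6
position: [0.6718, 0.0876, 0.0823]
tool_rot: [-2.047, -2.383, 0.0]
ft_force: [-0.4, -0.2, 0.9]
grip_width: 0.656
grip_force: 0.0
```

>>> {"name": "step_arm", "arguments": {
  "commands": [
    {"travel":[0,0,-0.03],"turn":[0,0,0]},
    {"travel":[0,0,-0.07],"turn":[0,0,0]},
    {"travel":[0,0,-0.11],"turn":[0,0,0]},
    {"travel":[0,0,-0.15],"turn":[0,0,0]},
    {"travel":[0,0,-0.19],"turn":[0,0,0]}
  ]
}}

```text
time: 21.1
position: [0.6717, 0.0877, 0.2742]
tool_rot: [2.047, 2.383, 0.0]
ft_force: [0.7, 0.1, -0.3]
grip_width: 0.748
grip_force: 0.0
```

```bash
python3 - <<'E'
from h import *
st()
a=ctrl.get_image("top")[150:240,250:340,::-1];b=ctrl.get_image("scene")[180:265,220:345,::-1]
f=lambda i:cv2.resize(i,None,fx=5,fy=5,interpolation=3)
a,b=f(a),f(b);c=np.zeros((450,800,3),np.uint8);c[:,:350]=a[:,:350];c[:425,350:]=b[:,:450];cv2.imwrite("pics/c7.png",c)
for n,(x0,y0),d in(("top",(250,150),0),("scene",(220,180),350)):
  for v in[(-18,60,44),(18,60,44)]:print(n,v,((proj(n,vw(v))-(x0,y0)+.5)*5-.5+(d,0)).round(0))
  for z in(.004,.03,.126):print(n,z,((proj(n,(.671,.09,z))-(x0,y0)+.5)*5-.5+(d,0)).round(0))
E
```

```text
21.1 [0.6717 0.0877 0.2742] [2.047 2.383 0.   ] [ 0.7  0.1 -0.3] 0.748 0.0
top (-18, 60, 44) [112. 341.]
top (18, 60, 44) [103. 286.]
top 0.004 [116. 114.]
top 0.03 [110. 104.]
top 0.126 [86. 63.]
scene (-18, 60, 44) [657. 274.]
scene (18, 60, 44) [605. 254.]
scene 0.004 [473. 238.]
scene 0.03 [469. 199.]
scene 0.126 [454.  46.]
```

View pics/c7.png

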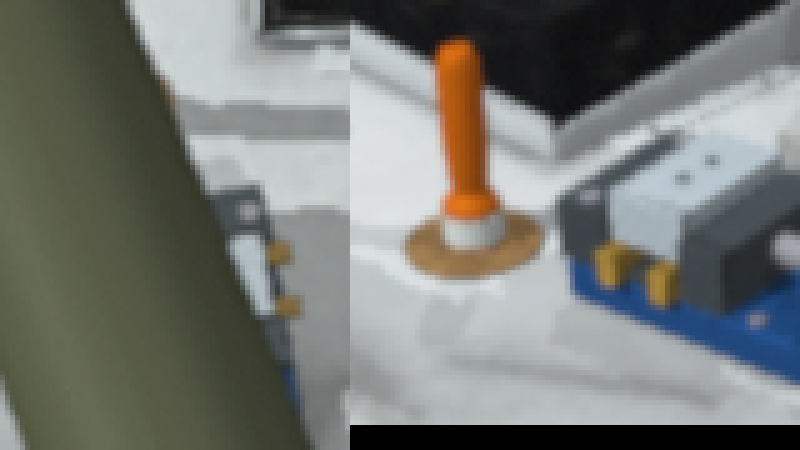

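The tamper stands upright mid-pad, with its base at about (473,240) and the pad spanning 405–543. The parallel tips are level at (612,265) and (662,283), and the block is down. Handing in.

```bash
python3 -c "
from bench import ctrl
print(ctrl.close_job())"
```

```text
the job is handed in; nothing more can be done
None
```

I've handed the job in at about 21 s of the 72 s. The parallel is pushed in level with the other, and the block is tapped down onto both, its top matching the 74 mm seated height in the camera image. The tamper stands upright on the middle of its pad. I took it as firmly seated because it held against about 28 N at each end, and didn't try sliding the parallels. I didn't recheck the scissors, pen and cards at the end, but the arm stayed clear of them.

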